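# Bin a used tube with the pedal bin

## Robot

A 6-joint arm with a two-finger parallel gripper is mounted at the origin on the work surface. World frame = base frame: x ahead of the robot, y to its left, z up, the work surface at z = 0. Lengths are in m, angles in rad, forces in N, time in s.
With the tool pointing down it reaches from about 0.35 to 0.775 m from the base axis. Payload 7.3 kg.
Tool frame: the origin (TCP) lies on the mounting face of the last link; the fingertips stand 178 mm ahead of it and the grasp point (between the pads) lies 159 mm ahead of it (robot.tcp_to_tips is the distance from the TCP to the fingertips, in m); z points along the fingers, y is the direction in which the jaws open and shut (so a half turn about z gives the same grasp; the last joint's range is limited). The gripper opens to 92 mm and grips with 3 to 60 N. Pads are 19 mm wide; open, the fingers measure 130 mm over their backs; the gripper's body (75 mm by 190 mm) begins 47 mm behind the grasp point.
Start: joints at [1.2, 0.342, 1.524, -0, 1.275, -0.146], TCP at [0.117, 0.512, 0.405] pointing down, gripper open.
Joint ranges: [-2.53, 2.53], [-0.77, 2.02], [0.04, 2.7], [-1, 4.14], [0.28, 2.66], [-3.11, 3.11]. Speed limits (rad/s): [2.57, 2.57, 3.14, 3.14, 3.14, 3.14].

## Interface

Orientations are given as [roll, pitch, yaw] about the fixed x, y, z axes, in that order (R = Rz(yaw) Ry(pitch) Rx(roll)).
In Python, from cell import robot, viewer gives the robot as it stands.
- The arm moves only by the shell command python3 -m creep 'ROWS' [OPENING] [FORCE]. ROWS is JSON, a list that holds one entry, the list of rows, each a list of 6 numbers: the shift along the world's x, y, z in mm, then the turn, a rotation vector about the world's x, y, z in degrees. A call has 1 to 5 rows; each row shifts and turns the pose as measured when the row begins; what a row does not reach is not made up. A row lasts 1/12 s, in which the tool goes at most 41.7 mm and 7.16 degrees, less where a joint would pass 70% of its speed; a pose out of reach is approached as far as the arm can. A call with a gripper value outside its range is refused whole. OPENING is the closure, from -1 (fully open) to 1 (shut), set as the call begins (- or left out, the last holds). The fingers move at their own pace and stop on an object; FORCE is the grip in N (left out, the last holds). Time passes only in rows, so rows that do not move let the fingers close. It gives the time, the measured TCP pose, the force and the opening at its end, in the units of the state.
- robot.observe(): the state, without advancing time (a new reading comes with each control period).
- viewer.read_camera(name): name is "scene" or "top"; returns the picture (384x512x3 uint8, blue, green, red); there is no depth.
- viewer.camera_model(name): a dict with "fx", "fy", "cx", "cy" (pixels), "pose" (4x4, takes a point from camera to world coordinates). Camera axes: x right, y up, looking along -z (the intrinsics and any distortion apply to the point x, -y, -z); pixel columns grow to the right and rows downward; lengths in m; the calibration is good to about 2 mm. A picture is of the moment at which its call begins. camera_model takes no time and is no camera call.
- robot.hand_in(): hands the job in, once; it reports no verdict.
The state is a dict: "time": time; "qpos": joint angles; "qvel": joint speeds; "joint_efforts": joint torques, N m; "tool_pos": TCP position; "tool_rot": TCP orientation; "contact_force": force on the tool from outside, world axes, zero at the start; "torque": the same for the moment, N m; "opening": finger opening in m.
Only numpy, scipy, OpenCV 4.12 (cv2) and the standard library are available. Lean on these libraries where they do the work, as an engineer would, in place of code of your own. Each camera call takes 0.05 s, during which the arm holds its last target. There are 200 camera calls.

## Task

Throw away the used specimen tube: lay it crosswise on the sloping rails of the little pedal bin, so that it rests against the closed lid, and let go. Then press the bin's pedal gently all the way down to its stop, without straining it, so that the lid rises fully and the tube rolls in, and ease the pedal back up slowly over about three seconds so that the lid closes without slamming. Work the lid only by the pedal, never touching it, and leave the other things on the desk where they are.

Things in the scene. Friction and masses are not known exactly. Their poses are not given: they have to be found in the camera images.
- tube: used specimen tube, white plastic with a grey cap and paper label, a cylinder 26 mm in diameter and 100 mm long, about 50 g. Origin at its middle on the axis; its y axis runs along the tube. It starts lying level, axis 36 mm above the desk, in the rest.
- rest: aluminium tube rest fixed to the desk: base plate 50 x 110 x 4 mm and two V-shaped supports, each 10 mm thick, 42 mm either side of the middle, so 74 mm of the tube's middle is free at both sides and below down to the plate. Origin: centre of its underside; y along the tube. It stands left or right of the bin.
- bin: small white pedal bin fixed to the desk, 200 mm deep (x) x 124 wide (y) x 187 high. Origin: centre of its underside, z up; its front (-x) looks roughly to the robot. A steel pedal sticks out low in front, the inlet rails lie open in the front half of its top, the lid covers the rear half. Side walls 165 mm high, 112 apart inside. More than 40 N from the robot on any part of the bin or pedal is straining it.
- chute (a point): where the axis of a tube laid halfway along the inlet rails lies: x -50, y 0, z 158 mm from the bin's origin, axes as the bin's. Two steel rails along x, each 20 mm wide, with a 72 mm gap between them for the fingers (gap floor 110 mm high, front wall 123 mm), slope down 13 degrees to the lid: tops 156 mm high at x -95, 144 at x -50, 133 at x 0. A tube laid here rolls down to the lid.
- gate (a point): where the axis of the tube lies when it waits on the rails against the lid's upright front flap: x -16, y 0, z 150 mm from the bin's origin, axes as the bin's. When the lid is up the tube rolls on from here and drops into the bin.
- inside (a point): middle of the bin's inner floor under the lid, 46 mm behind the bin's centre, 5 mm high.
- pad (a point): point on the desk under the pedal pad's centre: x -173, y 0, z 0 mm from the bin's origin, axes as the bin's. The pad is 36 (x) x 60 mm (y), 73 mm before the front wall. It stands on a screw stem, set higher or lower from bin to bin and not measured: its top rests 53 to 77 mm above the desk. Sprung: 4 to 8 N to start, 6 to 11 N near the bottom, then a rigid stop some 36 mm below its rest height.
- lid (a joint): lid angle in rad: 0 shut, 1.05 fully up at the pedal's stop; linked to the pedal (2.625 times its angle), so it closes as the pedal rises. Falling faster than 1.3 rad/s is a slam (easing the pad up at 15 mm/s gives about 0.45 rad/s); let go of freely, the pedal springs up and the lid slams.
- lid_edge (a point): middle of the lid's front top edge, on the lid. The white lid covers the rear half of the bin: top plate 97 x 124 mm with a 47 mm deep front flap, hanging down from this edge, that shuts the inlet. Its hinge runs along y at the bin's rear top edge, 98 mm behind this point when shut.
- pencup: white pen cup with pens, 80 mm in diameter, 160 mm high with the pens, loose; stands on the other side of the bin from the rest. Origin at the centre of its underside. Leave alone.
- washbottle: white plastic bottle 60 mm in diameter, 130 mm high, loose, left rear. Origin at the centre of its underside. Leave alone.
- mouse: black computer mouse 100 x 60 x 24 mm on a round grey pad, right rear. Origin at the centre of its underside. Leave alone.
Not all that is in view belongs to the job. Of the things that look like the tube, the smallest one is meant.

How it is judged:
By the outcome, as a careful person would: the job done as asked, in the order asked, and still so for the second after the job is handed in, with the robot touching nothing.
It also fails if it takes over 72 s, if anything falls off the work surface, if the arm or the gripper's body presses on something with over 40 N, if the wrist force passes 120 N, or if a joint passes its speed limit or range.

## Working session

There is one attempt and no reset: what is moved stays moved. The work goes in short steps, Python scripts to look and compute and a shell command to move; the robot and the scene stay as the last step left them, time stands still between calls to the robot, and variables do not carry over. Pictures are saved under pics/ and viewed, about 8 in all and at most 12, crops included, and the job is handed in when it is done.

```bash
mkdir -p pics; ls
python3 - <<'E'
from cell import robot, viewer
import cv2
for n in("scene","top"):
    im=viewer.read_camera(n); cv2.imwrite(f"pics/{n}0.png",im)
    m=viewer.camera_model(n); print(n,{k:(v if k!="pose" else v) for k,v in m.items()})
print(robot.observe())
E
```

```text
pics
scene {'fx': 423.00955631260496, 'fy': 423.00955631260496, 'cx': 252.87722063255273, 'cy': 192.51399642789613, 'pose': array([[ 0.82488775, -0.41618329,  0.38255937,  0.99055309],
       [ 0.56511475,  0.58994205, -0.57672671, -0.59413156],
       [ 0.01433616,  0.69192474,  0.72182729,  0.9223083 ],
       [ 0.        ,  0.        ,  0.        ,  1.        ]])}
top {'fx': 405.4755208429172, 'fy': 405.4755208429172, 'cx': 258.15325584380673, 'cy': 192.24846863959706, 'pose': array([[-2.68141757e-02,  9.88947745e-01, -1.45819604e-01,
         4.14801386e-01],
       [-9.99632220e-01, -2.71185219e-02, -9.93500062e-05,
         3.85430811e-02],
       [-4.05266411e-03,  1.45763311e-01,  9.89311191e-01,
         1.24326665e+00],
       [ 0.00000000e+00,  0.00000000e+00,  0.00000000e+00,
         1.00000000e+00]])}
{'time': 0.1, 'qpos': array([ 1.19999695e+00,  3.42622938e-01,  1.52491697e+00,  1.99036406e-05,
        1.27539293e+00, -1.46000249e-01]), 'qvel': array([-0.00073109,  0.00075934, -0.00133705,  0.00012136, -0.0006868 ,
       -0.00184726]), 'joint_efforts': array([ 6.00265193e-04, -4.32002342e+01, -2.44692868e+01,  7.19414349e-02,
        5.25392150e-02, -4.16217597e-05]), 'tool_pos': array([0.11695886, 0.51168027, 0.4041315 ]), 'tool_rot': array([-3.14026949e+00, -2.13804310e-04,  2.91678758e+00]), 'contact_force': array([-0.60272697,  0.47195131, -0.7628801 ]), 'torque': array([-0.00388089,  0.0062321 , -0.04409234]), 'opening': 0.09147521187313466}
```

View pics/scene0.png

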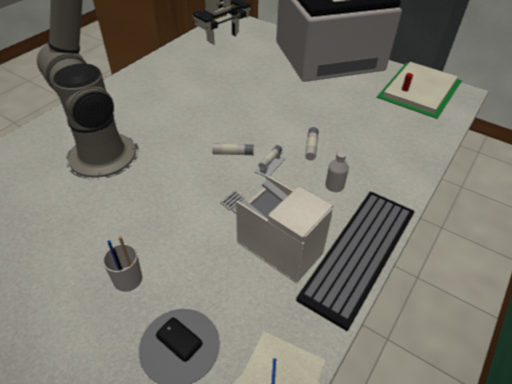

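View pics/top0.png

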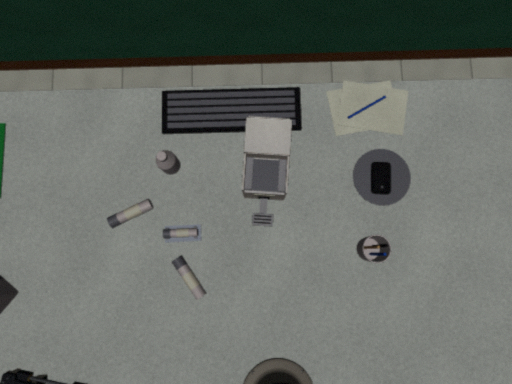

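The top view shows the tube in its rest at about (181,233), the bin at about (267,155), and the pedal at about (262,220). The two larger tubes are decoys. I'll enlarge both views for measuring.

Run:
```python
import cv2,numpy as np
def crop(n,x,y,w,h,s):
    c=cv2.resize(cv2.imread(f"pics/{n}0.png")[y:y+h,x:x+w],None,fx=s,fy=s,interpolation=cv2.INTER_CUBIC)
    c=cv2.convertScaleAbs(c,alpha=1.3,beta=10)
    for i in range(0,w,10): cv2.putText(c,str(x+i),(i*s,8),0,.3,(0,0,255)); cv2.line(c,(i*s,10),(i*s,14),(0,0,255))
    for j in range(0,h,10): cv2.putText(c,str(y+j),(0,j*s+4),0,.3,(0,0,255)); cv2.line(c,(22,j*s),(26,j*s),(0,0,255))
    cv2.imwrite(f"pics/{n}0c.png",c)
crop("top",155,110,150,120,5); crop("scene",210,140,130,140,4)
im=cv2.imread("pics/top0.png");
```

```text
(no output)
```

View pics/top0c.png

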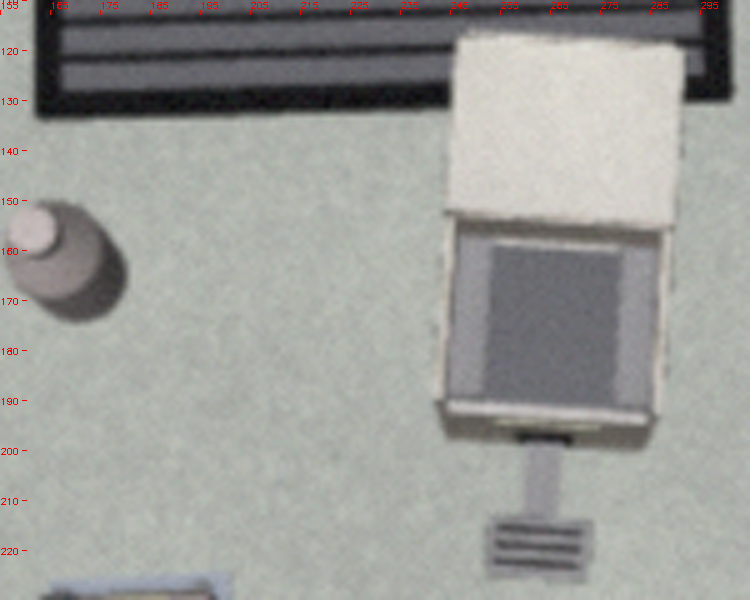

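View pics/scene0c.png

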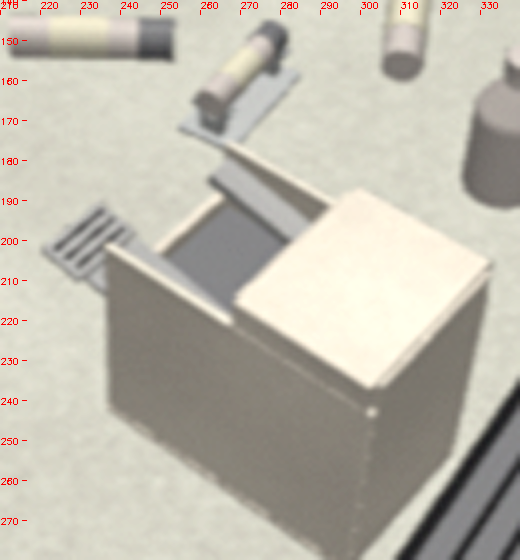

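```bash
cat > h.py <<'E'
import numpy as np,cv2
from cell import robot,viewer
from scipy.optimize import least_squares
C={n:viewer.camera_model(n) for n in("scene","top")}
def proj(n,p):
    m=C[n]; T=np.linalg.inv(m["pose"]); q=np.atleast_2d(p)@T[:3,:3].T+T[:3,3]
    return np.c_[m["cx"]+m["fx"]*q[:,0]/-q[:,2], m["cy"]+m["fy"]*q[:,1]/q[:,2]]
def back(n,uv,z):
    m=C[n]; d=m["pose"][:3,:3]@[(uv[0]-m["cx"])/m["fx"],-(uv[1]-m["cy"])/m["fy"],-1]; o=m["pose"][:3,3]
    return o+d*(z-o[2])/d[2]
def world(v,p): 
    c,s=np.cos(v[2]),np.sin(v[2]); p=np.atleast_2d(p)
    return np.c_[v[0]+c*p[:,0]-s*p[:,1],v[1]+s*p[:,0]+c*p[:,1],p[:,2]]
E
python3 - <<'E'
from h import *
tc=lambda X,Y:(155+X/5-.4,110+Y/5-.4)
sc=lambda X,Y:(210+X/4-.4,140+Y/4-.4)
# bin pts
P=[(.099,.062,.187),(.099,-.062,.187),(.002,-.062,.187),(.002,.062,.187),(-.1,.062,.165),(-.1,-.062,.165)]
T=[tc(455,37),tc(685,47),tc(673,228),tc(447,212),tc(440,402),tc(657,415)]
S=[sc(490,265),sc(372,387),sc(237,297),sc(360,190),None,sc(107,245)]
P=np.array(P)
def res(v):
    w=world(v,P); a=proj("top",w)-T; b=proj("scene",w); 
    return np.r_[a.ravel(),np.concatenate([b[i]-S[i] for i in range(6) if S[i]])]
r=least_squares(res,[.7,0,0],loss="soft_l1"); print("bin",r.x,np.degrees(r.x[2])); print(res(r.x).round(1).reshape(-1,2))
v=r.x
# pad corners, height h
Q=[(-.155,.03),(-.155,-.03),(-.191,-.03),(-.191,.03)]
TT=[tc(490,515),tc(592,520),tc(586,582),tc(487,578)]
def rp(h):
    w=world(v,[(q[0]+h[1],q[1]+h[2],h[0]) for q in Q]); b=proj("scene",w)
    return np.r_[(proj("top",w)-TT).ravel(), b[0]-sc(104,204), b[3]-sc(42,250), b[2]-sc(80,284)]
r2=least_squares(rp,[.065,0,0],loss="soft_l1"); print("pad",r2.x,rp(r2.x).round(1))
for n in("chute","gate","pad"):
    print(n,world(v,[{"chute":(-.05,0,.158),"gate":(-.016,0,.15),"pad":(-.173,0,.065)}[n]]).round(4))
x,y,w,h,s=155,215,55,35,12
c=cv2.resize(cv2.imread("pics/top0.png")[y:y+h,x:x+w],None,fx=s,fy=s,interpolation=cv2.INTER_CUBIC); cv2.imwrite("pics/tube.png",cv2.convertScaleAbs(c,alpha=1.3))
E
```

```text
bin [ 0.6742504   0.01471033 -0.09381902] -5.375434154835704
[[-0.  -0.5]
 [-0.3  0.4]
 [ 0.1 -0.9]
 [-1.  -0.6]
 [-2.   0.2]
 [ 0.6  0.7]
 [ 1.  -0.4]
 [ 0.   1.1]
 [-0.9  1.8]
 [-0.2 -0.8]
 [-1.6 -0. ]]
pad [ 0.04228949  0.00787262 -0.00224418] [ 0.2  0.3 -0.   0.6  0.4  0.3 -0.  -0.2  8.5 14.  14.3 -3.7 -9.6 -0.1]
chute [[0.6245 0.0194 0.158 ]]
gate [[0.6583 0.0162 0.15  ]]
pad [[0.502  0.0309 0.065 ]]
```

```bash
sleep 1
```

```text
(no output)
```

View pics/tube.png

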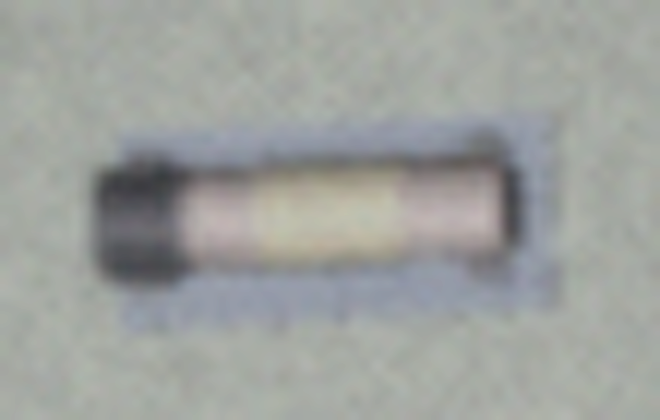

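Run:
```python
from h import *
tc=lambda X,Y:(155+X/5-.4,110+Y/5-.4)
sc=lambda X,Y:(210+X/4-.4,140+Y/4-.4)
t2=lambda X,Y:(155+X/12-.5,215+Y/12-.5)
v=[.67425,.01471,-.09382]
Q=[(-.155,.03),(-.155,-.03),(-.191,-.03),(-.191,.03)]
TT=[tc(490,515),tc(592,520),tc(586,582),tc(487,578)]
def rp(h):
    w=world(v,[(q[0]+h[1],q[1]+h[2],h[0]) for q in Q]); b=proj("scene",w)
    return np.r_[(proj("top",w)-TT).ravel(), b[3]-sc(104,204), b[2]-sc(42,250), b[1]-sc(80,284)]
r2=least_squares(rp,[.065,0,0],loss="soft_l1"); print("pad",r2.x,rp(r2.x).round(1)); print(world(v,[(-.173+r2.x[1],r2.x[2],r2.x[0])]))
a=back("top",t2(98,226),.036);b=back("top",t2(503,215),.036)
print("tube ends",a,b,"len",np.linalg.norm(a-b),"mid",(a+b)/2,"axis deg",np.degrees(np.arctan2(*(a-b)[1::-1])))
m=(a+b)/2
print("scene ends pred",(proj("scene",[a,b])-[210,140]+.4)*4)
R=[back("top",t2(*p),.004) for p in[(125,130),(120,330),(550,310),(560,110)]]
print("rest",np.mean(R,0),[np.linalg.norm(R[i]-R[i-1]).round(3) for i in range(4)])
d=(R[0]+R[1]-R[2]-R[3]);print(np.degrees(np.arctan2(d[1],d[0])))
```

```text
pad [ 0.07144172  0.00692208 -0.00088101] [-0.4 -0.4 -0.2 -0.   0.3 -0.  -0.7 -0.6 -1.3  0.3 -0.4  0.9 -0.1 -1.2]
[[0.50881994 0.02939145 0.07144172]]
tube ends [0.47729801 0.32528202 0.036     ] [0.47730214 0.22506923 0.036     ] len 0.10021278481142024 mid [0.47730008 0.27517562 0.036     ] axis deg 90.00236452827399
scene ends pred [[276.49903836  34.8808231 ]
 [207.84245763 103.51987822]]
rest [0.47889626 0.27172284 0.004     ] [np.float64(0.111), np.float64(0.051), np.float64(0.109), np.float64(0.051)]
91.09124779004216
```

The fits agree: tube length 100.2 mm, rest plate 110 x 51 mm, pad top about 71 mm. The tube's middle is at about (0.4775, 0.274) with its axis along y. Next I move above it.

```bash
python3 -m creep '[[[30,-20,0,0,0,-7],[30,-20,0,0,0,-7],[30,-20,0,0,0,-7],[30,-20,0,0,0,-7],[30,-20,0,0,0,-7]]]' -0.2 20; python3 -m creep '[[[30,-20,0,0,0,-7],[30,-20,0,0,0,-7],[30,-20,0,0,0,-7],[30,-20,0,0,0,-7],[30,-20,0,0,0,-7]]]'
```

```text
time: 0.52
tool_pos: [0.2657, 0.4105, 0.4019]
tool_rot: [-3.137, -0.003, 2.298]
contact_force: [1.1, -0.0, 0.2]
opening: 0.0634
time: 0.93
tool_pos: [0.4214, 0.3039, 0.4006]
tool_rot: [-3.134, -0.002, 1.672]
contact_force: [0.7, 0.6, -0.2]
opening: 0.0548
```

```bash
python3 -m creep '[[[28,-15,-10,-0.4,0,-2.7],[28,-15,-20,0,0,-2.6],[0,0,-30,0,0,0],[0,0,-30,0,0,0],[0,0,-30,0,0,0]]]'; python3 -c "
from h import *;s=robot.observe();print(s['tool_pos'],s['tool_rot'],s['contact_force'])
a=viewer.read_camera('top')[190:270,130:230];b=viewer.read_camera('scene')[90:190,210:310]
cv2.imwrite('pics/g1.png',np.hstack([cv2.resize(a,(500,400),interpolation=2),cv2.resize(b,(400,400),interpolation=2)])[:, :800])"
```

```text
time: 1.35
tool_pos: [0.4879, 0.266, 0.2819]
tool_rot: [3.134, 0.001, 1.557]
contact_force: [0.3, 0.4, 0.3]
opening: 0.055
[0.48793189 0.26604677 0.28187646] [3.13373601e+00 9.05014759e-04 1.55682371e+00] [0.26480151 0.38337191 0.25508783]
```

```bash
python3 -m creep '[[[-5,4,0,0.2,0,0.6],[-5,4,0,0.2,0,0.6],[0,0,0,0,0,0]]]'; python3 -m creep '[[[0,0,-22,0,0,0],[0,0,-22,0,0,0],[0,0,-22,0,0,0],[0,0,-12,0,0,0],[0,0,0,0,0,0]]]'; python3 -c "
from h import *
a=viewer.read_camera('top')[190:270,130:230];b=viewer.read_camera('scene')[100:200,220:300]
cv2.imwrite('pics/g1.png',np.hstack([cv2.resize(a,(500,400),interpolation=2),cv2.resize(b,(320,400),interpolation=2)])[:, :800])"
```

```text
time: 1.7
tool_pos: [0.4754, 0.2752, 0.2808]
tool_rot: [-3.139, -0.003, 1.581]
contact_force: [-0.2, -0.4, 0.1]
opening: 0.0553
time: 2.12
tool_pos: [0.4762, 0.2795, 0.2118]
tool_rot: [3.123, -0.012, 1.588]
contact_force: [-0.5, -0.4, 0.3]
opening: 0.0546
```

```bash
sleep 1
```

```text
(no output)
```

View pics/g1.png

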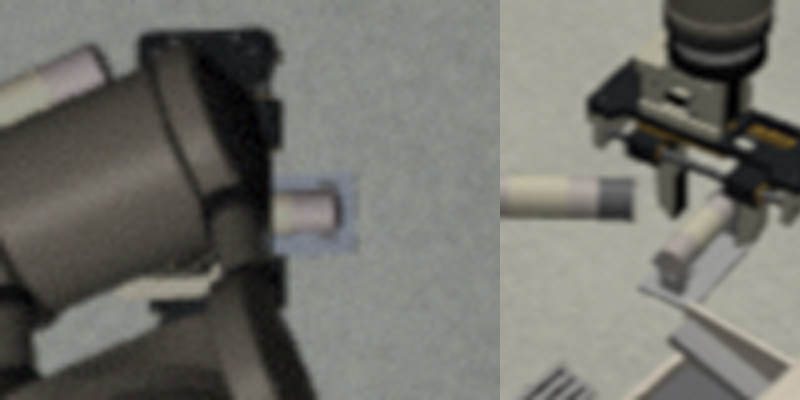

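The fingers straddle the middle of the tube (the tube end shows right of them). I'll correct the slight tilt and drift, lower, and grip.

```bash
python3 -m creep '[[[1,-4,-8,-0.7,1,-0.4],[0,0,-8,0,0,0],[0,0,0,0,0,0]]]'; python3 -c "
from cell import robot;s=robot.observe();print(s['tool_pos'],s['tool_rot'])"
```

```text
time: 2.47
tool_pos: [0.479, 0.2763, 0.201]
tool_rot: [3.132, -0.003, 1.581]
contact_force: [-0.3, -0.2, 0.6]
opening: 0.0549
[0.47902864 0.27627359 0.2009836 ] [ 3.13241195e+00 -2.60935612e-03  1.58105326e+00]
```

```bash
python3 -m creep '[[[-1,-1,-5,0,0.4,0],[0,0,0,0,0,0]]]'; python3 -m creep '[[[0,0,0,0,0,0],[0,0,0,0,0,0],[0,0,0,0,0,0],[0,0,0,0,0,0],[0,0,0,0,0,0]]]' 1 12;python3 -m creep '[[[0,0,0,0,0,0],[0,0,0,0,0,0],[0,0,0,0,0,0]]]'
```

```text
time: 2.63
tool_pos: [0.4782, 0.2752, 0.1961]
tool_rot: [3.139, -0.003, 1.581]
contact_force: [-0.1, -0.8, -0.4]
opening: 0.0552
time: 3.05
tool_pos: [0.4771, 0.275, 0.1961]
tool_rot: [-3.14, -0.003, 1.58]
contact_force: [-14.0, 2.8, 6.1]
opening: 0.0268
time: 3.3
tool_pos: [0.4767, 0.2752, 0.1963]
tool_rot: [-3.139, -0.002, 1.581]
contact_force: [0.5, 0.2, -0.8]
opening: 0.0257
```

Gripped at an opening of 25.7 mm. Now I lift and carry it above the chute.

```bash
python3 -m creep '[[[0,0,15,0,0,0],[0,0,25,0,0,0],[0,0,25,0,0,0],[0,0,25,0,0,0],[0,0,25,0,0,0]]]' - 20; python3 -m creep '[[[10,-10,22,0,0,0],[15,-22,20,0,0,-1],[15,-28,20,0,0,-1],[15,-28,15,0,0,-1],[15,-28,10,0,0,-1]]]'; python3 -m creep '[[[15,-28,0,0,0,-0.5],[15,-28,0,0,0,0],[15,-28,0,0,0,0],[10,-15,0,0,0,0],[0,0,0,0,0,0]]]'
```

```text
time: 3.72
tool_pos: [0.475, 0.274, 0.309]
tool_rot: [-3.127, 0.003, 1.58]
contact_force: [-0.6, -0.2, -1.1]
opening: 0.0258
time: 4.13
tool_pos: [0.5443, 0.159, 0.4046]
tool_rot: [-3.134, -0.001, 1.518]
contact_force: [1.6, 0.1, -0.9]
opening: 0.0255
time: 4.55
tool_pos: [0.6038, 0.049, 0.4089]
tool_rot: [3.138, 0.001, 1.502]
contact_force: [-0.7, 0.2, -1.2]
opening: 0.0253
```

```bash
python3 -m creep '[[[9,-15,-10,0,0,-0.5],[9,-15,-10,0,0,-0.5],[0,0,-10,0,0,0],[0,0,0,0,0,0]]]';  python3 -c "
from h import *
a=viewer.read_camera('top');b=viewer.read_camera('scene')
s=robot.observe();print(s['tool_pos'],s['tool_rot']);cv2.imwrite('pics/t2.png',a);cv2.imwrite('pics/s2.png',b)
a=a[110:235,220:310];b=b[120:240,210:335]
cv2.imwrite('pics/g2.png',cv2.convertScaleAbs(np.hstack([cv2.resize(a,(360,500),interpolation=2),cv2.resize(b,(440,422),interpolation=2)[:500]if 0 else cv2.resize(b,(440,500),interpolation=2)]),alpha=1.3))"
```

```text
time: 4.88
tool_pos: [0.6224, 0.0173, 0.3768]
tool_rot: [3.139, -0.0, 1.481]
contact_force: [-0.6, 0.5, -1.3]
opening: 0.0255
[0.6225272  0.01783512 0.37886479] [ 3.13582499e+00 -1.66963661e-04  1.48228567e+00]
```

```bash
sleep 1
```

```text
(no output)
```

View pics/g2.png

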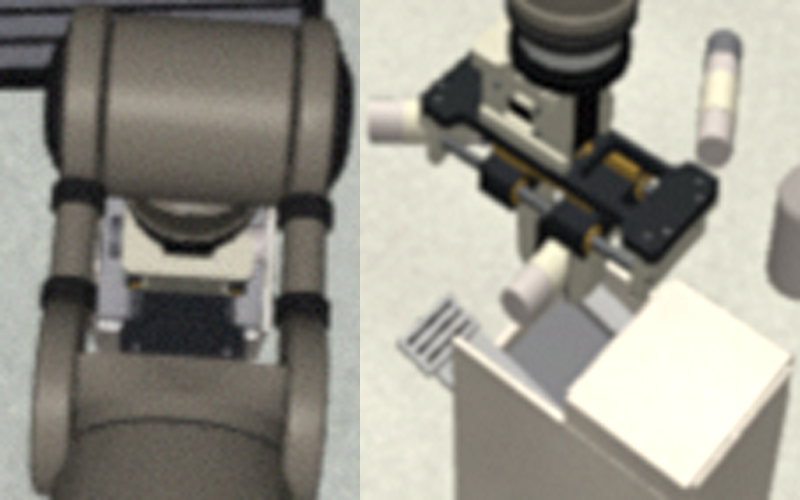

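Run:
```python
from h import *
g=cv2.cvtColor(cv2.imread("pics/top0.png"),cv2.COLOR_BGR2GRAY).astype(float)
g=cv2.GaussianBlur(g,(1,5),0,sigmaX=.5,sigmaY=1.2)
def edge(v,a,b,sgn):
    d=np.diff(g[v,a:b+1])*sgn; d=np.clip(d,0,None); k=d.argmax(); s=slice(max(k-1,0),k+2)
    return a+.5+(np.arange(len(d))[s]*d[s]).sum()/d[s].sum()
L=[];
for v in range(163,189,3):
    e1=edge(v,247,257,-1); e2=edge(v,274,283,1)
    z=.140
    p1,p2=back("top",(e1,v),z),back("top",(e2,v),z); L.append(np.r_[(p1+p2)/2,np.linalg.norm(p1-p2)]); print(v,round(e1,2),round(e2,2),L[-1].round(4))
L=np.array(L);c=np.polyfit(L[:,0],L[:,1],1);print("centre line yaw",np.degrees(np.arctan(c[0])),"y at x=.622",np.polyval(c,.622),"at .66",np.polyval(c,.66), "at .503",np.polyval(c,.503))
# vertical: front/lid edges at column ~265
c0=g[:,262:268].mean(1)
for v in range(148,166): print(v,round(c0[v]),end="; ")
print()
for v in range(186,230): print(v,round(c0[v]),end="; ")
for z,v in((.123,191.5),(.187,153.4)): print(z,back("top",(265,v),z))
```

```text
Traceback (most recent call last):
cv2.error: OpenCV(4.12.0) :-1: error: (-5:Bad argument) in function 'GaussianBlur'
> Overload resolution failed:
>  - argument for GaussianBlur() given by name ('sigmaX') and position (3)
>  - argument for GaussianBlur() given by name ('sigmaX') and position (3)
```

Run:
```python
from h import *
g=cv2.cvtColor(cv2.imread("pics/top0.png"),cv2.COLOR_BGR2GRAY).astype(float)
g=cv2.GaussianBlur(g,(1,5),1.2)
def edge(v,a,b,sgn):
    d=np.diff(g[v,a:b+1])*sgn; d=np.clip(d,0,None); k=d.argmax(); s=slice(max(k-1,0),k+2)
    return a+.5+(np.arange(len(d))[s]*d[s]).sum()/d[s].sum()
L=[];
for v in range(163,189,3):
    e1=edge(v,247,257,-1); e2=edge(v,274,283,1)
    z=.140
    p1,p2=back("top",(e1,v),z),back("top",(e2,v),z); L.append(np.r_[(p1+p2)/2,np.linalg.norm(p1-p2)]); print(v,round(e1,2),round(e2,2),L[-1].round(4))
L=np.array(L);c=np.polyfit(L[:,0],L[:,1],1);print("yaw",np.degrees(np.arctan(c[0])),"y at x=.622",np.polyval(c,.622),"at .66",np.polyval(c,.66), "at .503",np.polyval(c,.503))
c0=g[:,262:268].mean(1)
print([(v,round(c0[v])) for v in range(148,166)]); print([(v,round(c0[v])) for v in range(186,228)])
for z,v in((.123,191.5),(.187,153.4)): print(z,back("top",(265,v),z))
```

```text
163 252.62 279.11 [0.659  0.015  0.14   0.0736]
166 252.24 278.5 [0.6505 0.0166 0.14   0.0729]
169 252.18 278.51 [0.642 0.017 0.14  0.073]
172 252.13 278.23 [0.6336 0.0177 0.14   0.0723]
175 251.77 278.19 [0.6251 0.0185 0.14   0.0731]
178 251.56 278.19 [0.6167 0.019  0.14   0.0736]
181 251.4 277.92 [0.6083 0.0199 0.14   0.0733]
184 251.21 277.82 [0.5999 0.0205 0.14   0.0734]
187 250.77 277.45 [0.5916 0.0219 0.14   0.0735]
yaw -5.201006975121184 y at x=.622 0.018739291771010073 at .66 0.015280347475331635 at .503 0.02957124890747674
[(148, 153), (149, 153), (150, 152), (151, 148), (152, 137), (153, 120), (154, 98), (155, 81), (156, 77), (157, 86), (158, 96), (159, 97), (160, 88), (161, 79), (162, 75), (163, 75), (164, 75), (165, 75)]
[(186, 77), (187, 77), (188, 78), (189, 83), (190, 95), (191, 111), (192, 119), (193, 113), (194, 95), (195, 73), (196, 54), (197, 50), (198, 65), (199, 88), (200, 104), (201, 110), (202, 111), (203, 111), (204, 111), (205, 111), (206, 111), (207, 111), (208, 110), (209, 110), (210, 111), (211, 110), (212, 109), (213, 104), (214, 94), (215, 84), (216, 80), (217, 81), (218, 79), (219, 76), (220, 76), (221, 76), (222, 75), (223, 79), (224, 93), (225, 107), (226, 118), (227, 124)]
0.123 [0.58151142 0.01948118 0.123     ]
0.187 [0.67482242 0.01755843 0.187     ]
```

Refined: the rail gap measures 73 mm (72 given). The centre line is at y=0.0187 for x=0.622, with a yaw of -5.2°. Now I lower it.

```bash
python3 -m creep '[[[-4,1,-15,0,0.3,0],[0,0,-12,0,0,0],[0,0,-10,0,0,0],[0,0,-6,0,0,0],[0,0,0,0,0,0]]]'; python3 -c "
from cell import robot;s=robot.observe();print(s['tool_pos'],s['tool_rot'],s['contact_force'])"
```

```text
time: 5.4
tool_pos: [0.6176, 0.0233, 0.3377]
tool_rot: [3.136, -0.001, 1.488]
contact_force: [-0.2, -0.2, -1.2]
opening: 0.0256
[0.6175643  0.02333655 0.33770458] [ 3.13583708e+00 -8.36429827e-04  1.48759572e+00] [-0.18833806 -0.17388882 -1.16633235]
```

```bash
python3 -m creep '[[[0,-4.5,0,0,0.3,-0.4],[0,0,0,0,0,0]]]'; python3 -m creep '[[[0,0,-6,0,0,0],[0,0,-4,0,0,0],[0,0,0,0,0,0]]]'
```

```text
time: 5.57
tool_pos: [0.6176, 0.0194, 0.3384]
tool_rot: [3.141, -0.0, 1.481]
contact_force: [0.7, 0.7, -0.8]
opening: 0.0252
time: 5.82
tool_pos: [0.618, 0.0191, 0.3293]
tool_rot: [3.138, -0.0, 1.481]
contact_force: [-0.5, 0.2, -1.2]
opening: 0.0253
```

```bash
python3 -m creep '[[[0,0,-4,0,0,0],[0,0,0,0,0,0]]]'; python3 -m creep '[[[0,0,-2,0,0,0],[0,0,0,0,0,0]]]'; python3 -m creep '[[[0,0,-2,0,0,0],[0,0,0,0,0,0]]]'
```

```text
time: 5.98
tool_pos: [0.618, 0.019, 0.3249]
tool_rot: [3.138, -0.0, 1.481]
contact_force: [-0.4, -0.4, -0.4]
opening: 0.0252
time: 6.15
tool_pos: [0.618, 0.0189, 0.3226]
tool_rot: [3.138, -0.0, 1.48]
contact_force: [-0.2, 0.4, -0.7]
opening: 0.0253
time: 6.32
tool_pos: [0.6181, 0.0189, 0.3204]
tool_rot: [3.138, -0.001, 1.48]
contact_force: [-1.2, 0.3, -1.4]
opening: 0.0257
```

```bash
python3 -m creep '[[[0,0,-1.5,0,0,0],[0,0,0,0,0,0]]]'; python3 -m creep '[[[0,0,-1,0,0,0],[0,0,0,0,0,0]]]'
```

```text
time: 6.48
tool_pos: [0.6182, 0.0189, 0.3194]
tool_rot: [3.136, -0.0, 1.481]
contact_force: [0.4, 0.3, -0.2]
opening: 0.0253
time: 6.65
tool_pos: [0.6183, 0.0189, 0.3194]
tool_rot: [3.135, -0.0, 1.481]
contact_force: [0.1, -0.1, -0.3]
opening: 0.0253
```

The weight has gone off the wrist and z has stalled at the predicted height, so the tube is on the rails. I open the fingers a little and rise.

```bash
python3 -m creep '[[[0,0,0,0,0,0],[0,0,0,0,0,0],[0,0,0,0,0,0],[0,0,0,0,0,0]]]' 0.1; python3 -m creep '[[[0,0,5,0,0,0],[0,0,8,0,0,0],[0,0,10,0,0,0],[0,0,12,0,0,0],[0,0,15,0,0,0]]]';python3 -m creep '[[[-10,0,20,0,0,0],[-25,0,20,0,0,0],[-30,0,20,0,0,0],[-30,0,0,0,0,0],[-20,0,0,0,0,0]]]';  python3 -c "
from h import *
a=viewer.read_camera('top');b=viewer.read_camera('scene')
s=robot.observe();print(s['tool_pos'],s['tool_rot'],s['contact_force'])
a=a[110:235,220:310];b=b[120:240,210:335]
cv2.imwrite('pics/g3.png',cv2.convertScaleAbs(np.hstack([cv2.resize(a,(360,500),interpolation=2),cv2.resize(b,(440,422),interpolation=2)[:500]if 0 else cv2.resize(b,(440,500),interpolation=2)]),alpha=1.3))"
```

```text
time: 6.98
tool_pos: [0.6183, 0.0189, 0.3192]
tool_rot: [3.135, -0.0, 1.481]
contact_force: [0.4, 0.6, 0.3]
opening: 0.041
time: 7.4
tool_pos: [0.6177, 0.019, 0.3698]
tool_rot: [3.141, -0.0, 1.481]
contact_force: [-0.1, 0.6, -0.2]
opening: 0.0411
time: 7.82
tool_pos: [0.5014, 0.0187, 0.4397]
tool_rot: [3.129, -0.0, 1.48]
contact_force: [1.0, 0.1, -0.8]
opening: 0.0413
[0.50117975 0.01879306 0.44030323] [ 3.12826054e+00 -3.49011952e-04  1.48039954e+00] [ 0.01421022 -0.53482804  0.05524221]
```

```bash
sleep 1
```

```text
(no output)
```

View pics/g3.png

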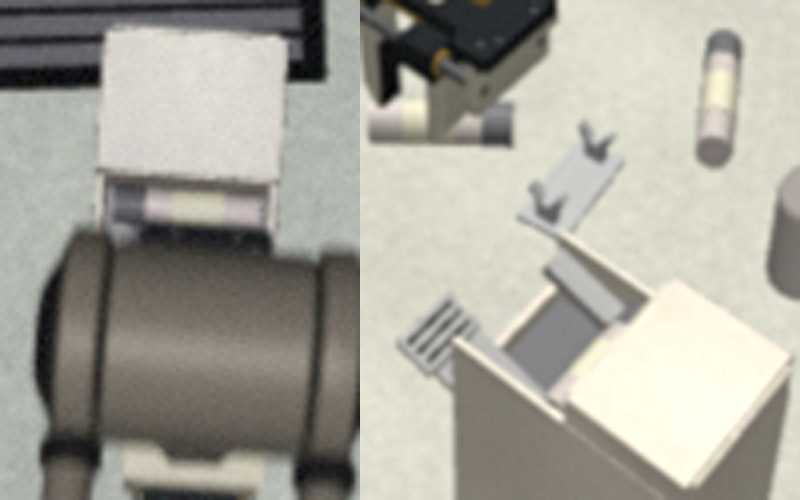

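The tube lies crosswise against the lid flap (top crop about (190,205)) and the lid is shut. For the pedal I turn the gripper a quarter so its body runs along y, clear of the bin front, and shut the fingers.

```bash
python3 -m creep '[[[0,0,0,0,0.3,-6.8],[0,0,0,0,0,-6.8],[0,0,0,0,0,-6.8],[0,0,0,0,0,-6.8],[0,0,0,0,0,-6.8]]]' 1 20; python3 -m creep '[[[0,0,0,0,0,-6.8],[0,0,0,0,0,-6.8],[0,0,0,0,0,-6.8],[0,0,0,0,0,-6.8],[0,0,0,0,0,-6.8]]]';python3 -m creep '[[[0,0,0,0,0,-4],[0,0,0,0,0,0]]]'; python3 -c "
from cell import robot;s=robot.observe();print(s['tool_pos'],s['tool_rot'],s['contact_force'],s['qpos'])"
```

```text
time: 8.33
tool_pos: [0.5028, 0.0186, 0.4455]
tool_rot: [3.125, -0.002, 0.864]
contact_force: [-0.0, 0.3, -0.1]
opening: 0.0123
time: 8.75
tool_pos: [0.5067, 0.0184, 0.4485]
tool_rot: [3.123, -0.007, 0.239]
contact_force: [0.1, -0.1, -0.0]
opening: 0.0004
time: 8.92
tool_pos: [0.5082, 0.0182, 0.4495]
tool_rot: [3.122, -0.009, 0.16]
contact_force: [0.6, -0.3, 0.1]
opening: 0.0007
[0.50824238 0.0182448  0.44953081] [ 3.12221599 -0.00850343  0.15982849] [ 0.57230169 -0.31729192  0.13354091] [-0.11034516  0.27660515  1.49223464 -0.0167777   1.35941493  1.30411588]
```

```bash
python3 -m creep '[[[-1,5,-20,0.6,0.4,-6.5],[-1,4,-30,0.5,0,-6.5],[0,0,-30,0,0,0],[0,0,-30,0,0,0],[0,0,-20,0,0,0]]]'; python3 -m creep '[[[0,0,0,0,0,0]]]'; python3 -c "
from cell import robot;s=robot.observe();print(s['tool_pos'],s['tool_rot'],s['contact_force'])"
```

```text
time: 9.33
tool_pos: [0.5101, 0.0274, 0.3229]
tool_rot: [3.142, -0.022, -0.067]
contact_force: [-0.5, -0.2, 0.1]
opening: 0.0007
time: 9.42
tool_pos: [0.5096, 0.0275, 0.3195]
tool_rot: [-3.141, -0.015, -0.064]
contact_force: [-0.7, 0.6, -0.3]
opening: 0.0006
[0.50960195 0.02749552 0.31946188] [-3.14137098 -0.01502111 -0.0641749 ] [-0.67438999  0.5527562  -0.34077446]
```

```bash
python3 -m creep '[[[-4,2,-12,0,0.8,-1],[0,0,-12,0,0,0],[0,0,-10,0,0,0],[0,0,0,0,0,0]]]'; python3 -c "
from h import *
b=viewer.read_camera('scene');a=viewer.read_camera('top')
s=robot.observe();print(s['tool_pos'],s['tool_rot'],s['contact_force'])
T=s['tool_pos']+[0,0,-.178];print(T)
cv2.imwrite('pics/g4.png',cv2.resize(b[120:240,190:310],(600,600),interpolation=2))"
```

```text
time: 9.75
tool_pos: [0.5073, 0.0297, 0.286]
tool_rot: [3.141, -0.003, -0.08]
contact_force: [-0.6, 0.0, -0.1]
opening: 0.0002
[0.50779654 0.0295923  0.28757448] [ 3.14068262 -0.00594971 -0.08015957] [0.56098051 0.73339733 0.51318022]
[0.50779654 0.0295923  0.10957448]
```

```bash
sleep 1
```

```text
(no output)
```

View pics/g4.png

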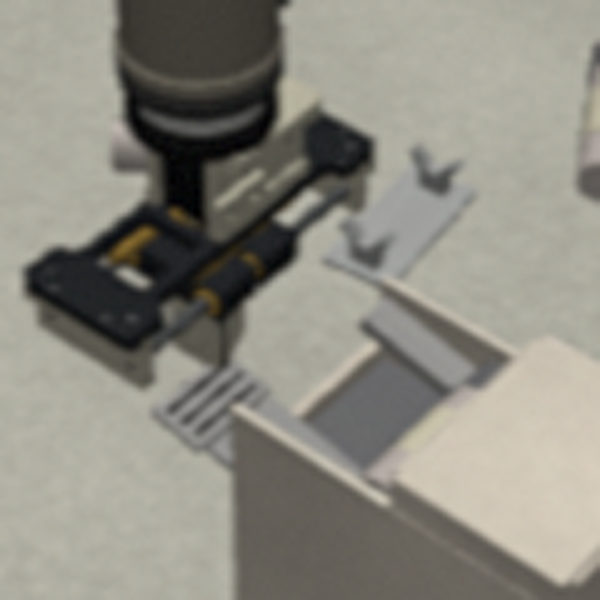

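The closed fingers hang above the pad, clear of the bin front. Now I go down to contact.

```bash
python3 -m creep '[[[-3,0,-10,0,0.3,0],[0,0,-10,0,0,0],[0,0,-5,0,0,0],[0,0,0,0,0,0]]]'; python3 -m creep '[[[0,0,-4,0,0,0],[0,0,0,0,0,0]]]'; python3 -m creep '[[[0,0,-3,0,0,0],[0,0,-1,0,0,0]]]';python3 -m creep '[[[0,0,-2,0,0,0],[0,0,-1,0,0,0]]]'
```

```text
time: 10.18
tool_pos: [0.5053, 0.0296, 0.2629]
tool_rot: [3.14, -0.006, -0.08]
contact_force: [-0.9, -0.8, 0.3]
opening: 0.0005
time: 10.35
tool_pos: [0.5052, 0.0295, 0.2583]
tool_rot: [3.14, -0.005, -0.08]
contact_force: [-0.3, 0.9, -0.4]
opening: 0.0004
time: 10.52
tool_pos: [0.5054, 0.0295, 0.2542]
tool_rot: [3.14, -0.006, -0.08]
contact_force: [0.6, -0.2, 0.4]
opening: 0.0006
time: 10.68
tool_pos: [0.5056, 0.0295, 0.2514]
tool_rot: [3.14, -0.007, -0.08]
contact_force: [-3.2, -0.6, 8.7]
opening: 0.0004
```

```bash
python3 -m creep '[[[0,0,-2,0,0,0],[0,0,-2,0,0,0],[0,0,-2,0,0,0],[0,0,-2,0,0,0],[0,0,-2,0,0,0]]]'; python3 -m creep '[[[0,0,-2,0,0,0],[0,0,-2,0,0,0],[0,0,-2,0,0,0],[0,0,-2,0,0,0],[0,0,-2,0,0,0]]]'
```

```text
time: 11.1
tool_pos: [0.5036, 0.0298, 0.2442]
tool_rot: [3.14, -0.002, -0.079]
contact_force: [-3.3, 1.5, 8.4]
opening: 0.0006
time: 11.52
tool_pos: [0.5017, 0.03, 0.2373]
tool_rot: [3.139, 0.002, -0.078]
contact_force: [-3.8, -0.7, 8.8]
opening: 0.0003
```

```bash
python3 -m creep '[[[0,0,-2.5,0,0,0],[0,0,-2.5,0,0,0],[0,0,-2.5,0,0,0],[0,0,-2.5,0,0,0],[0,0,-2.5,0,0,0]]]'; python3 -m creep '[[[0,0,-2,0,0,0],[0,0,-2,0,0,0],[0,0,-2,0,0,0],[0,0,-2,0,0,0]]]'
```

```text
time: 11.93
tool_pos: [0.4999, 0.0303, 0.2282]
tool_rot: [3.139, 0.005, -0.078]
contact_force: [-4.1, 0.2, 9.6]
opening: 0.0004
time: 12.27
tool_pos: [0.499, 0.0304, 0.2234]
tool_rot: [3.138, 0.005, -0.077]
contact_force: [-4.1, -0.2, 10.4]
opening: 0.0009
```

```bash
python3 -m creep '[[[0,0,-2,0,0,0],[0,0,-2,0,0,0],[0,0,-2,0,0,0]]]'; python3 -m creep '[[[0,0,-2,0,0,0],[0,0,-2,0,0,0]]]'; python3 -m creep '[[[0,0,-1.5,0,0,0],[0,0,-1.5,0,0,0]]]'
```

```text
time: 12.52
tool_pos: [0.4984, 0.0306, 0.2198]
tool_rot: [3.138, 0.004, -0.077]
contact_force: [-3.6, -0.1, 10.1]
opening: 0.0001
time: 12.68
tool_pos: [0.498, 0.0306, 0.2175]
tool_rot: [3.138, 0.004, -0.076]
contact_force: [-3.9, -0.2, 9.9]
opening: 0.0004
time: 12.85
tool_pos: [0.4977, 0.0307, 0.2161]
tool_rot: [3.138, 0.003, -0.076]
contact_force: [-3.4, 0.3, 8.7]
opening: 0.0005
```

```bash
python3 -m creep '[[[0,0,-1.5,0,0,0],[0,0,-1.5,0,0,0]]]'; python3 -m creep '[[[0,0,-1.5,0,0,0]]]'; python3 -m creep '[[[0,0,-1.5,0,0,0]]]'; python3 -c "
from cell import robot;s=robot.observe();print(s['tool_pos'],s['contact_force'])"
```

```text
time: 13.02
tool_pos: [0.4975, 0.0307, 0.2152]
tool_rot: [3.137, 0.003, -0.076]
contact_force: [-6.0, -0.3, 19.5]
opening: 0.0005
time: 13.1
tool_pos: [0.4975, 0.0308, 0.2152]
tool_rot: [3.137, 0.002, -0.076]
contact_force: [-5.5, 0.2, 19.5]
opening: 0.0001
time: 13.18
tool_pos: [0.4973, 0.0308, 0.2152]
tool_rot: [3.137, 0.001, -0.075]
contact_force: [-5.4, -0.4, 16.3]
opening: 0.0008
[0.49732475 0.03080405 0.2152367 ] [-5.39674045 -0.35064167 16.25450633]
```

Stop reached: z is fixed at 0.2152 and the force is 16–20 N. I hold it there and check the lid and tube.

```bash
python3 -m creep '[[[0,0,-1.2,0,0,0],[0,0,-1.2,0,0,0],[0,0,-1.2,0,0,0],[0,0,-1.2,0,0,0],[0,0,-1.2,0,0,0]]]'; python3 -c "
from h import *
a=viewer.read_camera('top');b=viewer.read_camera('scene')
s=robot.observe();print(s['tool_pos'],s['contact_force'])
a=a[110:235,220:310];b=b[120:240,210:335]
cv2.imwrite('pics/g5.png',cv2.convertScaleAbs(np.hstack([cv2.resize(a,(360,500),interpolation=2),cv2.resize(b,(440,500),interpolation=2)]),alpha=1.3))"
```

```text
time: 13.6
tool_pos: [0.4967, 0.031, 0.2154]
tool_rot: [3.136, -0.002, -0.075]
contact_force: [-4.7, 1.2, 12.5]
opening: 0.0003
[0.49667169 0.03096066 0.21535634] [-4.65530761 -0.46528759 12.47744435]
```

```bash
sleep 1
```

```text
(no output)
```

View pics/g5.png

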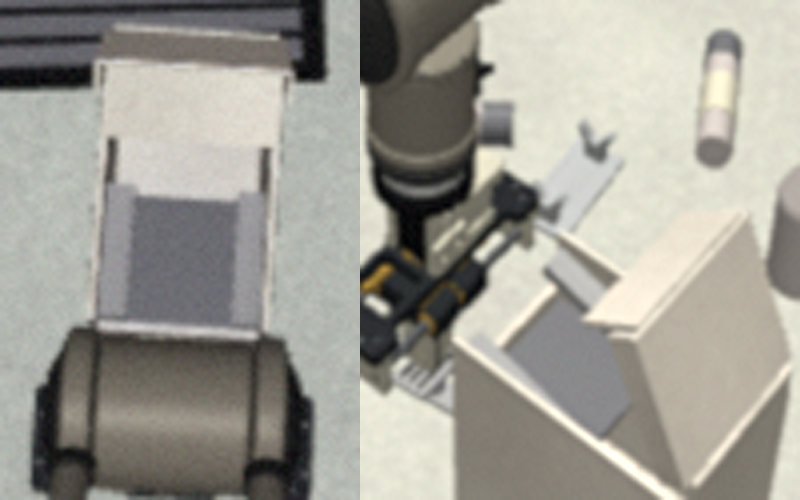

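The lid is fully up and the rails are empty: the tube has rolled in. Now I ease the pedal up slowly.

```bash
python3 -m creep '[[[0,0,0.2,0,0,0],[0,0,0.4,0,0,0],[0,0,0.5,0,0,0],[0,0,0.5,0,0,0],[0,0,0.5,0,0,0]]]'
```

```text
time: 14.12
tool_pos: [0.4967, 0.031, 0.2225]
tool_rot: [3.136, -0.007, -0.074]
contact_force: [-3.3, -0.4, 9.1]
opening: -0.0002
```

```bash
python3 -m creep '[[[0.2,0,0.2,0,0,0],[0.2,0,0.2,0,0,0],[0.2,0,0.2,0,0,0],[0.2,0,0.2,0,0,0],[0.2,0,0.2,0,0,0]]]';python3 -m creep '[[[0.2,0,0.2,0,0,0],[0.2,0,0.2,0,0,0],[0.2,0,0.2,0,0,0],[0.2,0,0.2,0,0,0],[0.2,0,0.2,0,0,0]]]'
```

```text
time: 14.53
tool_pos: [0.4974, 0.031, 0.2286]
tool_rot: [3.135, -0.01, -0.073]
contact_force: [-3.0, 0.0, 8.9]
opening: 0.0005
time: 14.95
tool_pos: [0.4983, 0.0311, 0.2344]
tool_rot: [3.135, -0.014, -0.073]
contact_force: [-3.0, 0.0, 7.8]
opening: 0.0005
```

```bash
python3 -m creep '[[[0.3,0,0.1,0,0.1,0],[0.3,0,0.1,0,0.1,0],[0.3,0,0.1,0,0.1,0],[0.3,0,0.1,0,0.1,0],[0.3,0,0.1,0,0.1,0]]]';python3 -m creep '[[[0.3,0,0.1,0,0.1,0],[0.3,0,0.1,0,0.1,0],[0.3,0,0.1,0,0.1,0],[0.3,0,0.1,0,0.1,0],[0.3,0,0.1,0,0.1,0]]]'
```

```text
time: 15.37
tool_pos: [0.5004, 0.0311, 0.2395]
tool_rot: [3.134, -0.011, -0.073]
contact_force: [-2.0, 0.0, 7.3]
opening: 0.0006
time: 15.78
tool_pos: [0.5028, 0.0311, 0.2448]
tool_rot: [3.133, -0.008, -0.072]
contact_force: [-1.3, 0.4, 6.9]
opening: 0.0003
```

```bash
python3 -m creep '[[[0.2,0,0.2,0,0.1,0],[0.2,0,0.2,0,0.1,0],[0.2,0,0.2,0,0.1,0],[0.2,0,0.2,0,0.1,0],[0.2,0,0.2,0,0.1,0]]]';python3 -m creep '[[[0,0,0.4,0,0,0],[0,0,0.5,0,0,0],[0,0,0.7,0,0,0],[0,0,1,0,0,0],[0,0,1,0,0,0]]]'
```

```text
time: 16.2
tool_pos: [0.5053, 0.031, 0.2506]
tool_rot: [3.132, -0.008, -0.072]
contact_force: [-0.7, -0.3, 6.7]
opening: 0.0002
time: 16.62
tool_pos: [0.5056, 0.031, 0.2555]
tool_rot: [3.132, -0.011, -0.072]
contact_force: [0.8, 0.4, 0.1]
opening: 0.0009
```

The pedal is fully up after about 2.8 s and contact is gone. I rise clear and take a last look.

```bash
python3 -m creep '[[[0,0,5,0,0,0],[0,0,15,0,0,0],[0,0,25,0,0,0],[0,0,25,0,0,0],[-10,0,25,0,0,0]]]';python3 -m creep '[[[-25,20,20,0,0,0],[-30,30,10,0,0,0],[-30,30,0,0,0,0],[-20,20,0,0,0,0],[0,0,0,0,0,0]]]'; python3 -c "
from h import *
a=viewer.read_camera('top');b=viewer.read_camera('scene')
s=robot.observe();print(s['tool_pos'],s['contact_force'])
A=a[90:290,120:420]
cv2.imwrite('pics/g6.png',cv2.convertScaleAbs(np.hstack([cv2.resize(A,(450,300),interpolation=2),cv2.resize(b[60:360],(350,300),interpolation=3)[:, :] ]),alpha=1.3))
cv2.imwrite('pics/s6.png',b)"
```

```text
time: 17.03
tool_pos: [0.4944, 0.031, 0.3491]
tool_rot: [3.132, 0.002, -0.072]
contact_force: [0.0, 0.7, 1.0]
opening: 0.0003
time: 17.45
tool_pos: [0.3855, 0.132, 0.3874]
tool_rot: [3.134, -0.01, -0.078]
contact_force: [0.1, -0.0, 0.4]
opening: 0.0005
[0.38819771 0.13035353 0.38734728] [-0.35652644  0.74371392 -0.0457619 ]
```

```bash
sleep 1
```

```text
(no output)
```

View pics/g6.png

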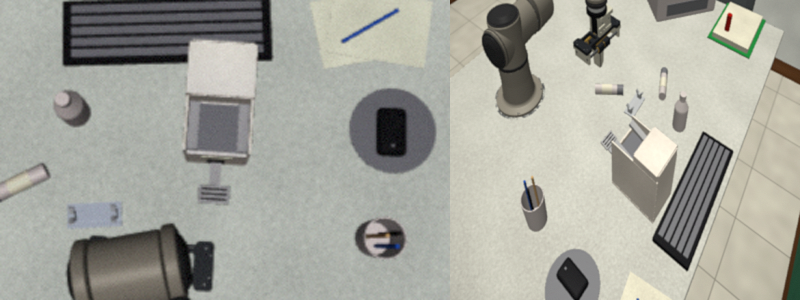

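The lid is shut, the rails and rest are empty, the pedal is up, and the other things are where they were. I hand it in.

```bash
python3 -c "
from cell import robot;print(robot.hand_in())"
```

```text
the job is handed in; nothing more can be done
None
```

The used tube is in the bin, the lid is shut, and the job is handed in at about 17.5 s of the 72 s allowed. The hand-in reports no verdict.

- **Placing:** I took the tube from its rest, laid it crosswise on the rails and let go. The picture showed it lying against the closed lid.
- **Pressing:** I pressed the pedal with the closed fingers until it stopped. Travel was about 37 mm, with 16–20 N vertical at the stop, against the 40 N limit. The picture showed the lid fully up and the rails empty. The tube inside the bin was out of the cameras' sight, so that it dropped in is inferred from this.
- **Easing up:** I let the pedal up over about 2.8 s at about 13 mm/s, roughly 0.4 rad/s at the lid by the given ratio. That is well under the slam limit.
- **Last check:** The final pictures show the lid shut, the pedal up, and the rails and rest empty. By eye the pen cup, wash bottle, mouse and other tubes had not moved, and the arm stood clear.

**Disagreement:** The pad's x position from its own image fit was about 6 mm off the one worked out from the bin's pose. I aimed between the two, and the fingers stayed on the pad throughout.

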